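Hang the column-compartment door back on its hinge pins and shut it

TASK

The insulated door of the chromatography module has been lifted off and stands on the bench: pick it up and hang it back, holding it upright and standing well open, and lowering it so that both of its hinge sockets go down together over the module's two upright hinge pins until it rests fully on them. Then let go of it and swing it fully shut against its seal. Work gently by feel, do not force or drop the door onto the module or its pins, and leave the bottle, the vial rack and the spare column where they are.

Things in the scene. Friction and masses are not known exactly. Their poses are not given: they have to be found in the camera images.
- module: The module, fixed: a silver box 420 mm wide and deep, 190 mm high. Its front looks along its own -x; y runs along the front, z up. Origin: on the bench under the nominal hinge axis. The front face is the plane x = +16 mm, y = -35 to +385 mm; the door opening is at y = 20 to 186 mm, with a soft rubber seal at its far end (y = 182 mm, 6 mm proud, gives 3 mm, 2.5 N per mm), a display panel beyond.
- pins (a point): Point on the module: nominal hinge axis at the top of the lower of two brackets (14 mm wide in y, out to x = -7), tops 34 and 140 mm above the bench. On each an upright pin, 8 mm thick, 14 mm tall, chamfered. They stand on a steel strip (front at x = +13, from 22 mm on the -y side of the pins to 8 mm on the other) screwed fast in slots: pins and strip are up to 8 mm off, either way along y. Feel or look.
- lip (a point): Point on the module: front edge, underside, of a lip over the door opening (y = 32 to 205 mm, 180 mm above the bench, 10 mm thick, out to x = -6 mm). It lies over the shut door, so the door cannot be put on or lifted off when shut.
- door: The door, loose, 0.25 to 0.5 kg, standing on its lower edge at the start. Origin: on the axis of its two hinge sockets, level with the lower edge. Axes: z up, x from front (outer) to back face, y from hinge side to free side. Panel 26 mm thick (x -13 to +13), 180 mm wide (y 13 to 193), 150 mm high; its top edge is free to pinch. Hung, its origin is on the pin axis, 22 mm above the bench.
- door_mid (a point): Centre of the door panel, 75 mm above the lower edge, 103 mm from the socket axis. Shut, the door's axes are parallel to the module's and its back rests on the seal; opening turns it anticlockwise seen from above, so at a right angle open its yaw is the module's plus 90 degrees. Hung, it turns easily and stays where it is left.
- sockets (a point): Point on the door: the socket axis at the lower socket's underside. Two upright open tubes, bore 10 mm, outside 20 mm, 16 mm tall, undersides 12 and 118 mm above the lower edge. Hung, they rest on the bracket tops. The lower one must pass between the brackets: bring the door in sideways, about 16 to 40 mm higher than hung, then lower it.
- handle (a point): Point on the door: middle of a vertical steel bar handle, 90 mm long, 11 mm thick, 35 mm off the front face, 165 mm from the socket axis.
- bottle: Bystander: amber glass bottle with blue cap, 70 mm in diameter, 140 mm high, origin at the centre of its underside. Leave it alone.
- column: Bystander: spare steel column lying on the bench, 170 mm long and 18 mm high, along its own x, origin under its middle. Leave it alone.
- vial_rack: Bystander: white tray of small vials, 75 by 110 mm, 43 mm high, origin at the centre of its underside. Leave it alone.

How it is judged:
By the outcome, as a careful person would: the job done as asked, in the order asked, and still so for the second after the job is handed in, with the robot touching nothing.
It also fails if it takes over 72 s, if anything falls off the work surface, if the arm or the gripper's body presses on something with over 40 N, if the wrist force passes 120 N, or if a joint passes its speed limit or range.

ROBOT

A 6-joint arm with a two-finger parallel gripper is mounted at the origin on the work surface. World frame = base frame: x ahead of the robot, y to its left, z up, the work surface at z = 0. Lengths are in m, angles in rad, forces in N, time in s.
With the tool pointing down it reaches from about 0.35 to 0.775 m from the base axis. Payload 5.5 kg.
Tool frame: the origin (TCP) lies at the very end of the fingers, on their centre line; the grasp point (between the pads) lies behind it (robot.pinch_z is the z of the grasp point in the tool frame, in m); z points along the fingers, y is the direction in which the jaws open and shut (so a half turn about z gives the same grasp; the last joint's range is limited). The gripper opens to 85 mm and grips with 20 to 120 N. Pads are 22 mm wide; open, the fingers measure 114 mm over their backs; the gripper's body (76 mm by 85 mm) begins 54 mm behind the grasp point. The pads swing forward as they close: fully open they stand 13 mm farther back than shut.
Start: joints at [-1.427, 0.313, 0.046, 1.304, 0, 1.431], TCP at [0.161, -0.552, 0.21] pointing down, gripper open.
Joint ranges: [-2.76, 2.76], [-0.86, 1.69], [-1.03, 1.26], [-2.2, 2.34], [-1.47, 1.5], [-3.14, 3.14]. Speed limits (rad/s): [2.57, 2.57, 3.14, 3.14, 3.14, 3.14].

INTERFACE

Orientations are given as a rotation vector (axis times angle).
In Python, from plant import robot, vision gives the robot as it stands. The module is installed in compiled form; this text tells all that it offers. Calls block until the motion is done:
- robot.movep(position, orientation): joint-space move of the TCP to a pose.
- robot.move_l(position, rot=None, rate=0.15): straight line of the TCP; rot=None keeps the orientation; rate is the mean speed in m/s.
- robot.goto_joints(angles): joint-space move.
- robot.grip(opening, strength=None): finger opening in m; strength is the grip in N (None keeps the last); returns when the fingers have stopped.
- robot.wait(seconds).
- robot.inverse_kinematics(position, orientation): joint angles nearest the present ones, or None.
- robot.state(): the state.
- vision.capture(name): name is "scene" or "top" or "wrist"; returns a dict with "frame" (420x560x3 uint8, red, green, blue), "camera_matrix" (3x3 intrinsics, pixels), "R" (3x3) and "t" (3): a world point X has camera coordinates R X + t; the wrist camera has in their place "mount" (4x4, takes a point from camera to tool coordinates, whose origin is the TCP and whose axes are the flange's). Camera axes: x right, y down, z forward; pixel columns grow to the right and rows downward; lengths in m; the calibration is good to about 2 mm. The wrist camera is an equidistant fisheye: a pixel r from the principal point sees the ray r / f radians off the axis. A picture is of the moment at which its call begins: read the wrist's pose just before it. There is no depth.
A pose or a line that the arm cannot do raises robot.MotionError and nothing moves.
- robot.job_done(): hands the job in, once; it reports no verdict.
The state is a dict: "time_s": time; "q": joint angles; "qvel": joint speeds; "effort": joint torques, N m; "position": TCP position; "tcp_rot": TCP orientation; "ft_force": force on the tool from outside, world axes, zero at the start; "wrist_torque": the same for the moment, N m; "width": finger opening in m.
Only numpy, scipy, OpenCV 4.12 (cv2) and the standard library are available. Lean on these libraries where they do the work, as an engineer would, in place of code of your own. Each camera call takes 0.05 s, during which the arm holds its last target. There are 200 camera calls.

## Working session

There is one attempt and no reset: what is moved stays moved. The work goes in short steps, each a Python script; the robot and the scene stay as the last script left them, time stands still between calls to the robot, and variables do not carry over. Pictures are saved under pics/ and viewed, on a budget of 10 in all, crops included, one or two more only if the job needs it, and the job is handed in when it is done.

```bash
mkdir -p pics; ls
python3 - <<'E'
from plant import robot, vision
import cv2,numpy as np
for n in("scene","top"):
    c=vision.capture(n); cv2.imwrite(f"pics/{n}0.png",c["frame"][:,:,::-1]); print(n,c["camera_matrix"].tolist(),c["R"].tolist(),c["t"].tolist())
s=robot.state();print(s, robot.pinch_z)
E
```

```text
pics
scene [[400.03548883386776, 0.0, 278.7436506971609], [0.0, 400.03548883386776, 209.6041521358116], [0.0, 0.0, 1.0]] [[-0.35335206009500497, 0.9354120448124824, -0.012109006827406876], [0.6497878822033331, 0.23610442923478536, -0.7225167172027394], [-0.6729918497042318, -0.2631710563786345, -0.691247398053859]] [0.08700490824408784, -0.30081917246271117, 1.6280253536572944]
top [[533.3434478584131, 0.0, 282.53640183985385], [0.0, 533.3434478584131, 211.98750473585565], [0.0, 0.0, 1.0]] [[0.01082885816406542, -0.9999318144660079, 0.004370612037210423], [-0.9961110981921851, -0.011169477953855542, -0.08739521051291699], [0.0874380688786143, -0.0034072248172946364, -0.9961641305175685]] [0.10680576638847691, 0.5649533272841165, 1.3745298823796748]
{'time_s': 0.1, 'q': array([-1.42658228e+00,  3.13898877e-01,  4.50947856e-02,  1.30360868e+00,
        3.83601311e-05,  1.43117733e+00]), 'qvel': array([-6.38208245e-04, -3.19443515e-03,  1.16136820e-03, -6.50697183e-04,
        8.22309823e-05, -1.49099730e-05]), 'effort': array([ 3.94123985e-03, -4.81724203e+01,  2.99245369e+01,  1.26667757e-02,
       -6.58216163e-05,  4.65390031e-06]), 'position': array([ 0.16094266, -0.55150673,  0.20951401]), 'tcp_rot': array([-3.10840914e+00, -4.44120148e-01, -5.43941308e-05]), 'ft_force': array([ 0.28759556, -0.06603873, -0.39579983]), 'wrist_torque': array([ 0.0028622 , -0.01810643,  0.03379544]), 'width': 0.08522863586496861} -0.0187
```

View pics/scene0.png

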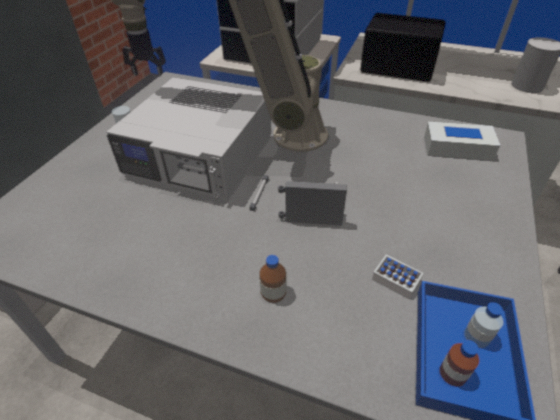

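View pics/top0.png

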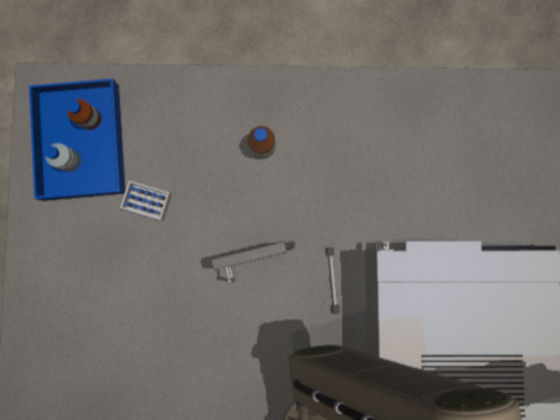

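Scene view: the robot is at the back. The module's front faces world +x, with the hinge on its +y side. The door stands at about top-view (215,265)–(290,245), sockets at the right end (290,245) and handle towards the robot (228,275). The bottle is at (261,140), rack (145,200) and column (333,280). Next I'll crop closer.

```bash
cat > h.py <<'E'
from plant import robot, vision
import cv2,numpy as np
from scipy.spatial.transform import Rotation as Rot
def ray_plane(c,uv,z):
    K,R,t=c["camera_matrix"],np.array(c["R"]),np.array(c["t"])
    C=-R.T@t; d=R.T@np.linalg.inv(K)@np.array([uv[0],uv[1],1.]); return C+d*(z-C[2])/d[2]
def wrist_ray(c,s,uv):
    K=c["camera_matrix"]; a=(uv[0]-K[0][2])/K[0][0]; b=(uv[1]-K[1][2])/K[1][1]; r=np.hypot(a,b)
    d=np.array([a/r*np.sin(r),b/r*np.sin(r),np.cos(r)]) if r>1e-9 else np.array([0,0,1.])
    M=np.array(c["mount"]); T=np.eye(4); T[:3,:3]=Rot.from_rotvec(s["tcp_rot"]).as_matrix(); T[:3,3]=s["position"]
    W=T@M; return W[:3,3],W[:3,:3]@d
def wrist_plane(c,s,uv,z):
    C,d=wrist_ray(c,s,uv); return C+d*(z-C[2])/d[2]
def wrist_px(c,s,X):
    M=np.array(c["mount"]); T=np.eye(4); T[:3,:3]=Rot.from_rotvec(s["tcp_rot"]).as_matrix(); T[:3,3]=s["position"]
    p=np.linalg.inv(T@M)@np.r_[X,1]; r=np.arctan2(np.hypot(p[0],p[1]),p[2]); K=c["camera_matrix"]
    return np.array(K)[:2,2]+np.array([K[0][0],K[1][1]])*r*p[:2]/np.hypot(p[0],p[1])
def down(yaw):  # tool z down, tool y (jaw axis) at angle yaw+90 -> rotvec ; tool x at yaw
    return (Rot.from_euler('z',yaw)*Rot.from_euler('x',np.pi)).as_rotvec()
E
python3 - <<'E'
from h import *
c=vision.capture("top"); f=c["frame"][:,:,::-1]
cr=f[225:295,195:400]; cv2.imwrite("pics/topcrop.png",cv2.resize(cr,None,fx=3.9,fy=3.9,interpolation=cv2.INTER_CUBIC))
w=vision.capture("wrist"); print(w["camera_matrix"],w["mount"])
for n,uv,z in[("door hinge",(290,245),.15),("free",(215,265),.15),("modL",(378,250),.19),("modR",(555,250),.19),("pin",(386,245),.154),("col",(333,280),.009)]: print(n,ray_plane(c,uv,z))
print(Rot.from_rotvec(robot.state()["tcp_rot"]).as_matrix())
E
```

```text
[[325.1922621    0.         282.03006591]
 [  0.         325.1922621  210.53954731]
 [  0.           0.           1.        ]] [[ 1.24908506e-03 -9.49101610e-01 -3.14967576e-01  8.11412517e-02]
 [ 9.99999104e-01  1.33729925e-03 -6.39714506e-05 -2.00051592e-04]
 [ 4.81921311e-04 -3.14967214e-01  9.49102430e-01 -1.64030804e-01]
 [ 0.00000000e+00  0.00000000e+00  0.00000000e+00  1.00000000e+00]]
door hinge [0.47425119 0.09488355 0.15      ]
free [0.42508761 0.27180552 0.15      ]
modL [ 0.46395258 -0.10682378  0.19      ]
modR [ 0.46839828 -0.51464591  0.19      ]
pin [ 0.47663562 -0.13242695  0.154     ]
col [ 0.38744478 -0.02137928  0.009     ]
[[ 9.60016810e-01  2.79942320e-01 -1.50181902e-04]
 [ 2.79942313e-01 -9.60016201e-01  1.09288981e-03]
 [ 1.61769049e-04 -1.09123486e-03 -9.99999392e-01]]
```

View pics/topcrop.png

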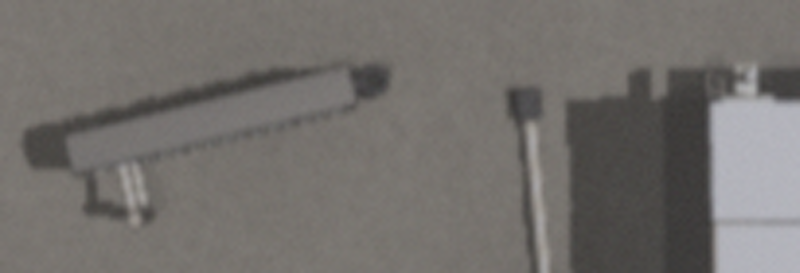

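The crop shows the door's top corners at crop (68,137), (350,68), (358,104), (75,170), with the socket at (372,80). The upper bracket and pin are at about (745,78) and the module's front-left corner at (712,98). Now a close wrist look at the pins.

Run:
```python
from h import *
c=vision.capture("top")
cs=[(68,137),(350,68),(358,104),(75,170),(372,80)]
P=[ray_plane(c,(195+u/3.9-.37,225+v/3.9-.37),.15) for u,v in cs]
for p in P: print(p)
print("len",np.linalg.norm(P[1]-P[0]),"thick",np.linalg.norm(P[2]-P[1]),"c",np.mean(P[:4],0))
s=robot.state(); robot.move_l(s["position"]+[0,0,.07],rate=.3)
robot.movep([.52,-.13,.235],down(0))
s=robot.state(); w=vision.capture("wrist"); cv2.imwrite("pics/wpin.png",w["frame"][:,:,::-1]); np.savez("wpin.npz",f=w["frame"],**{k:s[k] for k in("position","tcp_rot")})
print(s["time_s"],s["position"],s["tcp_rot"],wrist_px(w,s,[.4766,-.1324,.154]))
```

```text
[0.43735765 0.2790165  0.15      ]
[0.48106272 0.10831441 0.15      ]
[0.45924914 0.10321941 0.15      ]
[0.41748619 0.27433095 0.15      ]
[0.47391305 0.0948456  0.15      ]
len 0.17620822180607237 thick 0.02240070128749183 c [0.44878892 0.19122032 0.15      ]
2.6333 [ 0.51988552 -0.13077667  0.2349398 ] [ 3.14136830e+00 -1.64989730e-03 -1.56512852e-04] [284.24225482 259.04953837]
```

View pics/wpin.png

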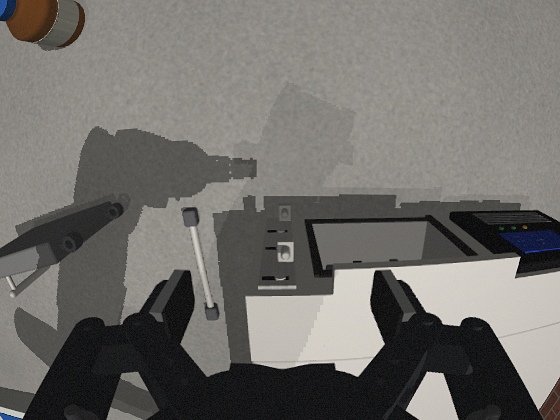

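The wrist view shows the upper bracket and pin at about (285,250), the lower bracket at (285,213), the door opening to the right, and the door's sockets at (70,242) and (117,210). I'll enlarge the pins.

Run:
```python
import numpy as np,cv2
f=np.load("wpin.npz")["f"][:,:,::-1]
cv2.imwrite("pics/wpinc.png",cv2.resize(f[195:300,235:345],None,fx=5.6,fy=5.6,interpolation=cv2.INTER_CUBIC))
```

```text
(no output)
```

View pics/wpinc.png

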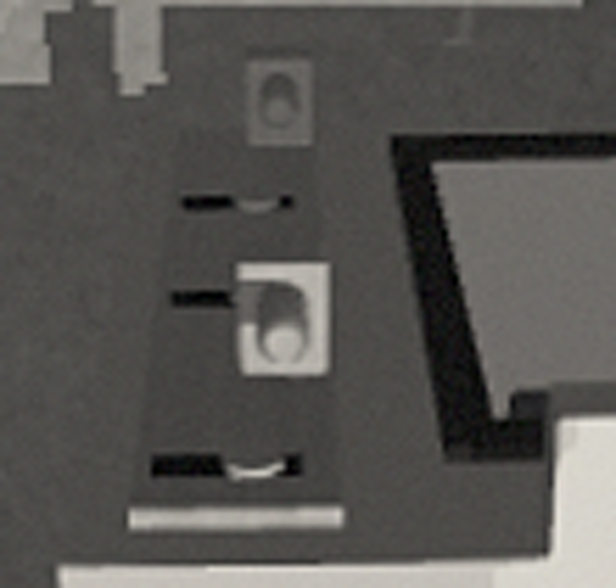

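The crop shows the upper pin's top at crop (283,342) on a bracket spanning (237–329, 264–374), and the lower pin's top at (282,108) on a bracket spanning (248–312, 58–146). The strip end is at (128–344, 517) and the module's top front corner at (58,566).

Run:
```python
from h import *
d=np.load("wpin.npz"); w=vision.capture("wrist"); s=d
def q(u,v,z): return wrist_plane(w,s,(235+(u+.5)/5.6-.5,195+(v+.5)/5.6-.5),z)
for n,u,v,z in [("uppin",283,342,.154),("lowpin",281,108,.048),("ubrF",282,264,.14),("ubrB",284,374,.14),("ubrL",239,320,.14),("ubrR",328,320,.14),("lbrL",248,100,.034),("lbrR",312,100,.034),("lbrF",280,58,.034),("corner",58,567,.19),("cornerlip",550,556,.19)]: print(n,q(u,v,z).round(4))
for n,u,v in[("lipL",334,265),("lipR",516,257),("lipR2",516,277)]: print(n,wrist_plane(w,s,(u,v),.19).round(4))
# sub-pixel front edge of module top: bright/dark transition per column
f=d["f"].astype(float).mean(2)
L=[]
for u in list(range(340,365))+list(range(425,505,4)):
    col=f[245:290,u]; g=np.diff(col); k=int(np.argmax(g)); L.append(wrist_plane(w,s,(u,245+k+.5),.19))
L=np.array(L); print(L[::8].round(4)); p=np.polyfit(L[:,1],L[:,0],1); print("lip line",p, np.degrees(np.arctan(p[0])), np.abs(np.polyval(p,L[:,1])-L[:,0]).max())
M=[]
for u in range(250,330,4):
    col=f[285:305,u]; k=int(np.argmax(np.diff(col))); M.append(wrist_plane(w,s,(u,285+k+.5),.19))
M=np.array(M);p=np.polyfit(M[:,1],M[:,0],1); print("face line",p, M[::6].round(4))
# door sockets seen: tops
```

```text
uppin [ 0.4798 -0.1331  0.154 ]
lowpin [ 0.4804 -0.1337  0.048 ]
ubrF [ 0.4864 -0.1331  0.14  ]
ubrB [ 0.4672 -0.1335  0.14  ]
ubrL [ 0.4767 -0.1263  0.14  ]
ubrR [ 0.4767 -0.1403  0.14  ]
lbrL [ 0.4774 -0.1268  0.034 ]
lbrR [ 0.4774 -0.1403  0.034 ]
lbrF [ 0.4867 -0.1335  0.034 ]
corner [ 0.4628 -0.1022  0.19  ]
cornerlip [ 0.4644 -0.1694  0.19  ]
lipL [ 0.4896 -0.1685  0.19  ]
lipR [ 0.4884 -0.3372  0.19  ]
lipR2 [ 0.4674 -0.3451  0.19  ]
[[ 0.4858 -0.1733  0.19  ]
 [ 0.4865 -0.1793  0.19  ]
 [ 0.4863 -0.1854  0.19  ]
 [ 0.4861 -0.1916  0.19  ]
 [ 0.4877 -0.2677  0.19  ]
 [ 0.4884 -0.3005  0.19  ]]
lip line [-0.01450371  0.48369418] -0.8309428249140327 0.0005975975129056676
face line [-0.01095971  0.46206716] [[ 0.4632 -0.1061  0.19  ]
 [ 0.4635 -0.1244  0.19  ]
 [ 0.4634 -0.1427  0.19  ]
 [ 0.464  -0.1611  0.19  ]]
```

Run:
```python
from h import *
yd=np.radians(14.1); c=np.array([.4488,.1912])
print("q",robot.state()["q"].round(2))
P=np.array([.4797,-.1334])
for n,p,y in[("grasp",[*c,.116],yd-np.pi/2),("hang",[P[0]+.103,P[1],.17],-np.pi+.013),("shut",[.51,-.27,.14],-1.5*np.pi),("shut90",[.51,-.27,.14],-np.pi)]:
    q=robot.inverse_kinematics(p,down(y)); print(n,None if q is None else np.round(q,2))
robot.movep([*c,.225],down(yd-np.pi/2))
s=robot.state(); w=vision.capture("wrist"); cv2.imwrite("pics/wdoor.png",w["frame"][:,:,::-1]); np.savez("wdoor.npz",f=w["frame"],**{k:s[k] for k in("position","tcp_rot")})
print(s["time_s"],s["q"].round(2),s["position"])
```

```text
q [-0.4   0.23 -0.    1.34 -0.    2.75]
grasp [ 0.24  0.2  -0.35  1.03  0.   -1.58]
hang [-0.36  0.37  0.03  1.23  0.   -0.37]
shut [-0.63  0.35 -0.08  1.14  0.    0.94]
shut90 [-0.63  0.35 -0.08  1.14  0.   -0.63]
6.325 [ 0.24  0.14 -0.14  1.29 -0.   -1.58] [0.44889235 0.19110541 0.22498845]
```

View pics/wdoor.png

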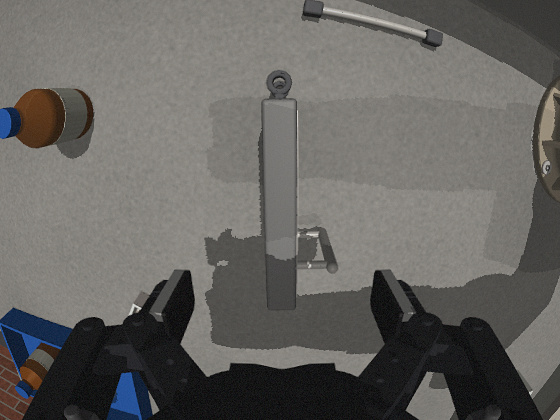

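The wrist view shows the door's top face with corners at about (263,99), (297,99), (296,309), (267,309), the socket ring at (279,83) and the handle on the right. The jaws straddle the door.

Run:
```python
from h import *
s=np.load("wdoor.npz"); w=vision.capture("wrist"); f=s["f"].astype(int)
q=lambda u,v,z:wrist_plane(w,s,(u,v),z)
A=[q(263,99,.15),q(297,99,.15),q(296,309,.15),q(267,309,.15)]
print(np.round(A,4)); print("w",np.linalg.norm(A[1]-A[0]),"len",np.linalg.norm(A[0]-A[3]),np.linalg.norm(A[1]-A[2]))
h=(A[0]+A[1])/2; fr=(A[2]+A[3])/2; u=(fr-h)/np.linalg.norm(fr-h)
print("yaw",np.degrees(np.arctan2(-u[0],u[1])),"mid",(h+fr)/2,"mid from hinge end",h+.09*u)
print("sock ring",q(279,84,.134), "axis from h", h-.013*u)
# ring segmentation
g=f.mean(2); m=(g[66:98,262:298]<85).astype(np.uint8); n,l,st,ce=cv2.connectedComponentsWithStats(m); print(st,ce)
for r in range(68,98,2): print(' '.join('%3d'%x for x in g[r,264:296:2]))
```

```text
[[0.4834 0.111  0.15  ]
 [0.4596 0.1051 0.15  ]
 [0.4146 0.2765 0.15  ]
 [0.4397 0.2829 0.15  ]]
w 0.024531732064066798 len 0.17730943052093318 0.1772864531941509
yaw 14.472077958198824 mid [0.44931324 0.19387391 0.15      ] mid from hinge end [0.44897545 0.19518268 0.15      ]
sock ring [0.47523941 0.09652536 0.134     ] axis from h [0.47471599 0.09545092 0.15      ]
[[  0   0  36  32 777]
 [  4   5  26  27 366]
 [ 14   4   4   2   4]
 [ 15  16   1   1   1]
 [ 16  30   3   2   4]] [[17.74646075 14.13384813]
 [17.0136612  18.35245902]
 [15.5         4.5       ]
 [15.         16.        ]
 [16.75       30.75      ]]
135 132 133 132 130 131 128 135 136 133 125 129 135 136 131 138
130 131 129 131 132 111 106  81  94 107 123 127 123 133 130 137
132 127 129 133  84  84  91  90  81  91  87  83 129 130 130 132
129 131 130  79  86  85  83  84  84  85  71  86  73 134 134 135
131 137  78  85  88  82  48  38  36  53  83  86  89  93 137 133
130 120  75  84  80  19  80 130 140  73  42  84  84  59 133 133
134  99  82  87  66 111 127 113 113 128  89  78  86  82 139 135
134  82  82  87  37 113  88  91  48  83  79  71  82  81 114 134
128  98  83  88  71  84  86  80  70  75  72  80  85  78 133 128
130 125  72  86  87  67  63  51  58  47  74  86  82  57 136 136
133 130  62  83  88  87  73  61  62  75  89  82  82  96 136 128
134 130 129  54  79  88  67  94  93  86  88  82  36 137 136 132
133 134 136 118  57  78  83  82  84  78  74  44  96 131 134 132
133 136 128  80  48  53  83  87  85  83  69  70 121 132 135 130
118 124 124  66  69  44  92  84  89  88  68 116 131 129 130 134
```

Run:
```python
from h import *
c=vision.capture("top"); print("bottle",ray_plane(c,(261,134),.14))
yd=np.radians(14.4); r=down(yd-np.pi/2); m=np.array([.4493,.1952])
robot.move_l([*m,.20],r,rate=.2)
robot.move_l([*m,.1153],rate=.12)
print(robot.state()["ft_force"])
robot.grip(.02,70); s=robot.state(); print(s["width"],s["ft_force"],s["position"])
robot.move_l([*m,.185],rate=.12); robot.wait(.2); s=robot.state(); print(s["time_s"],s["width"],s["ft_force"],s["wrist_torque"])
y=-np.pi+.013
robot.movep([.648,-.1334,.19],down(y))
robot.wait(.2)
s=robot.state(); w=vision.capture("wrist"); cv2.imwrite("pics/wheld.png",w["frame"][60:200,180:380,::-1].repeat(4,0).repeat(4,1)); np.savez("wheld.npz",f=w["frame"],**{k:s[k] for k in("position","tcp_rot")})
print(s["time_s"],s["q"].round(2),s["position"],s["tcp_rot"],s["ft_force"],s["wrist_torque"])
print("expect ring",wrist_px(w,s,[.648-.103,-.1334,.19-.1153+.134]))
```

```text
bottle [0.7437562  0.16795803 0.14      ]
[0.19451082 0.18278488 1.10967502]
0.023821255444722002 [0.12053548 1.4722065  4.14290678] [0.44993726 0.19539855 0.11588513]
9.125 0.02414713255829719 [ 0.25151125 -0.81865616 -3.4950019 ] [ 0.04932    -0.00023574  0.00126392]
10.7583 [-0.32  0.49  0.26  1.34  0.   -0.34] [ 0.64797935 -0.13211111  0.19037766] [-2.35738497e-02  3.14117849e+00  2.30714671e-05] [ 0.0421759   0.01768981 -2.56315025] [ 0.01916786 -0.01278064 -0.01102807]
expect ring [281.9059134   56.83294651]
```

View pics/wheld.png

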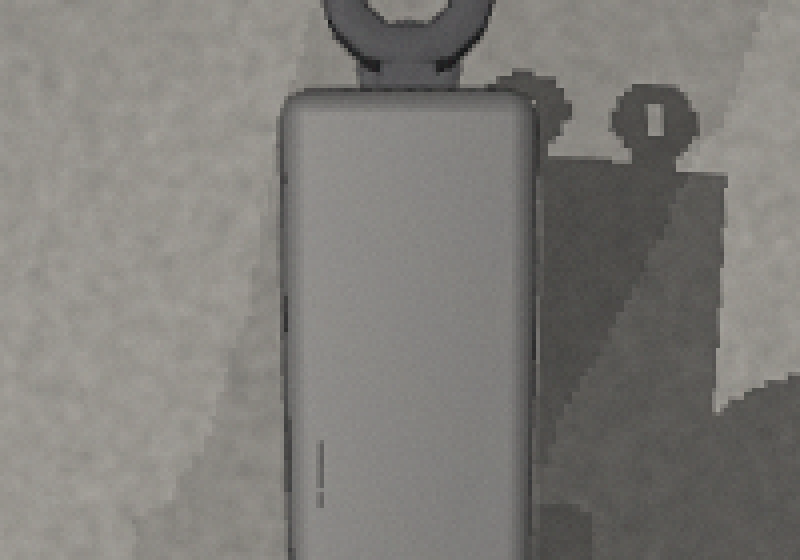

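The held door appears straight in the grip (panel edges at columns 251 and 314) and the socket ring is centred near column 282, just cut off at the top of the crop. I'll fit its circle numerically.

Run:
```python
from h import *
s=np.load("wheld.npz"); w=vision.capture("wrist"); g=s["f"].astype(float).mean(2)
C0=np.array([282,57.])
from scipy.ndimage import map_coordinates
from scipy.optimize import least_squares
pts=[];ins=[]
for a in np.radians(np.arange(150,391,6)):
    r=np.arange(4,34,.25); p=map_coordinates(g,[C0[1]+r*np.sin(a),C0[0]+r*np.cos(a)],order=1)
    gr=np.gradient(p); k=np.argmax(np.where(r>14,gr,-9)); pts.append((C0[0]+r[k]*np.cos(a),C0[1]+r[k]*np.sin(a)))
    k=np.argmin(np.where(r<16,gr,9)); ins.append(r[k])
    
X=np.array([wrist_plane(w,s,p,.190-.1153+.134) for p in pts])[:,:2]
f=least_squares(lambda c:np.hypot(*(X-c[:2]).T)-c[2],[.545,-.133,.01],loss="soft_l1",f_scale=.0005)
print(f.x,np.abs(f.fun).round(4).max(),np.array(ins)[::4])
T=Rot.from_rotvec(s["tcp_rot"]).as_matrix(); print("socket in tool",T.T@np.r_[f.x[:2]-s["position"][:2],0])
# panel edges -> door yaw in tool
L=[];Rr=[]
for v in range(90,200,6):
    for lst,lo,hi in((L,240,262),(Rr,303,325)):
        gr=np.abs(np.gradient(g[v,lo:hi])); k=gr.argmax(); lst.append(T.T@(wrist_plane(w,s,(lo+k,v),.2247)-s["position"]))
for l in(L,Rr):
    l=np.array(l); p=np.polyfit(l[:,0],l[:,1],1); print("edge",np.degrees(np.arctan(p[0])),np.polyval(p,.05))
```

```text
[ 0.54438009 -0.13352692  0.00978952] 0.0041 [10.25 10.5   9.75  8.25  7.25  7.25  7.25  7.5   8.75  9.75  9.75]
socket in tool [ 1.03608835e-01  1.39240990e-04 -3.37548882e-05]
edge -3.3614506114081464 -0.010981412135813879
edge 1.755282763352323 0.012105127824922167
```

Run:
```python
from h import *
robot.move_l([.612,-.1334,.172],rate=.12); robot.wait(.2)
s=robot.state(); w=vision.capture("wrist"); cv2.imwrite("pics/wnear.png",cv2.resize(w["frame"][0:80,225:340,::-1],None,fx=6,fy=6,interpolation=cv2.INTER_CUBIC)); np.savez("wnear.npz",f=w["frame"],**{k:s[k] for k in("position","tcp_rot")})
print(s["time_s"],s["position"],s["ft_force"],wrist_px(w,s,[.4797,-.1334,.154]))
```

```text
11.5417 [ 0.61304391 -0.13357326  0.17250518] [-1.05889807 -0.24584845 -2.62691567] [285.04195225  14.94958282]
```

View pics/wnear.png

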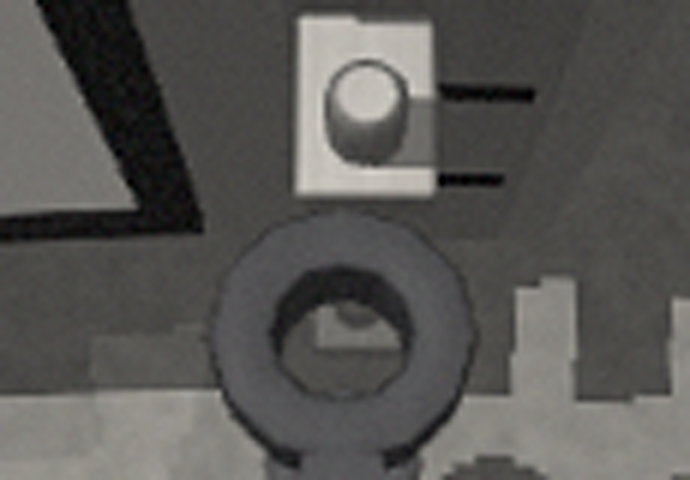

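The view shows the upper pin's top at crop (368,93) on a bracket spanning columns 296–434. The held upper socket ring is centred at about (341,343).

Run:
```python
from h import *
s=np.load("wnear.npz"); w=vision.capture("wrist")
q=lambda u,v,z:wrist_plane(w,s,(225+(u+.5)/6-.5,(v+.5)/6-.5),z).round(4)
z=s["position"][2]-.1153+.134
print("pin",q(368,93,.154),"brL",q(296,110,.14),"brR",q(434,110,.14),"brF",q(366,196,.14))
print("ring L,R,T,B",q(210,343,z),q(473,343,z),q(341.5,212,z),q(341.5,343,z))
```

```text
pin [ 0.4798 -0.1329  0.154 ] brL [ 0.4777 -0.1399  0.14  ] brR [ 0.4774 -0.1263  0.14  ] brF [ 0.4868 -0.1329  0.14  ]
ring L,R,T,B [ 0.5101 -0.1444  0.1912] [ 0.5098 -0.1253  0.1912] [ 0.5    -0.135   0.1912] [ 0.5101 -0.1348  0.1912]
```

```bash
cat >> h.py <<'E'
G=np.array([.5828,-.1317])
E
python3 - <<'E'
from h import *
cmd=np.array([*G,.1653])
robot.move_l(cmd,rate=.06); robot.wait(.2); s=robot.state(); print(s["position"],s["ft_force"])
e=G-s["position"][:2]; cmd[:2]+=e; robot.move_l(cmd,rate=.02); robot.wait(.2); s=robot.state(); f0=s["ft_force"]; print(s["time_s"],s["position"],f0,s["wrist_torque"])
for k in range(16):
    cmd[2]-=.0015; robot.move_l(cmd,rate=.02); s=robot.state(); d=s["ft_force"]-f0
    print(k,s["position"].round(4),d.round(2),s["wrist_torque"].round(3))
    if d[2]>4 or np.hypot(*d[:2])>6: break
print(s["time_s"])
E
```

```text
[ 0.58321572 -0.13179471  0.16538274] [ 0.17182757 -0.27285173 -2.68594765]
12.9417 [ 0.58241511 -0.13161744  0.16528719] [-0.29850829 -0.45421701 -2.70718091] [-0.00968995 -0.00401253 -0.00606816]
0 [ 0.5823 -0.1316  0.1636] [-0.16  0.48 -0.54] [-0.018 -0.005 -0.05 ]
1 [ 0.5823 -0.1316  0.1622] [ 0.69  0.48 -0.15] [ 0.068 -0.008  0.006]
2 [ 0.5823 -0.1316  0.1607] [-0.14  1.07 -0.04] [-0.052  0.03   0.098]
3 [ 0.5823 -0.1316  0.1591] [-0.2  -0.3   0.29] [ 0.057 -0.004  0.028]
4 [ 0.5823 -0.1316  0.1577] [0.55 0.2  0.09] [ 0.012 -0.016 -0.007]
5 [ 0.5823 -0.1316  0.1562] [ 0.94  0.   -1.1 ] [ 0.019 -0.012  0.024]
6 [ 0.5823 -0.1316  0.1547] [-0.53  0.12  0.56] [-0.069  0.003  0.044]
7 [ 0.5823 -0.1316  0.1532] [-0.08 -0.25 -0.18] [ 0.019 -0.026  0.013]
8 [ 0.5823 -0.1316  0.1517] [0.85 0.11 0.63] [0.032 0.017 0.05 ]
9 [ 0.5824 -0.1316  0.1502] [0.29 1.06 0.  ] [-0.003 -0.035  0.011]
10 [ 0.5825 -0.1316  0.1488] [ 1.03  1.46 -0.39] [-0.006 -0.096 -0.032]
11 [ 0.5825 -0.1316  0.1473] [ 1.02  0.18 -0.58] [-0.004 -0.257 -0.043]
12 [ 0.5825 -0.1316  0.1457] [1.72 0.53 0.58] [-0.076 -0.29   0.017]
13 [ 0.5825 -0.1316  0.1443] [ 2.68 -0.34 -0.14] [-0.046 -0.346  0.039]
14 [ 0.5825 -0.1316  0.1428] [ 2.62 -0.08  0.8 ] [-0.048 -0.417  0.06 ]
15 [ 0.5825 -0.1316  0.1413] [ 2.79  0.13 -0.51] [-0.061 -0.522  0.042]
16.9417
```

Run:
```python
from h import *
s=robot.state(); f0=np.array([-.3,-.45,-2.7]); cmd=np.array([*G,.1413])
cmd[:2]=[.5828+.0002,-.1317]  # small +x relief
robot.move_l(cmd,rate=.02)
for k in range(12):
    cmd[2]-=.0007; robot.move_l(cmd,rate=.012); robot.wait(.05); s=robot.state(); d=s["ft_force"]-f0
    print(k,s["position"].round(4),d.round(2),s["wrist_torque"].round(3))
    if d[2]>3.2 or np.hypot(*d[:2])>8: break
print(s["time_s"])
```

```text
0 [ 0.5827 -0.1317  0.1404] [ 0.21  1.08 -0.26] [ 0.027 -0.108 -0.002]
1 [ 0.5828 -0.1316  0.1398] [0.81 1.27 0.29] [-0.001 -0.038  0.026]
2 [ 0.5829 -0.1317  0.1391] [0.7  0.98 0.34] [0.02  0.    0.055]
3 [ 0.583  -0.1317  0.1384] [ 0.25  1.12 -0.44] [-0.03  -0.025  0.009]
4 [ 0.583  -0.1317  0.1378] [0.34 1.35 0.31] [ 0.014  0.012 -0.046]
5 [ 0.5833 -0.1318  0.1374] [1.15 0.13 2.18] [ 0.048 -0.054 -0.023]
6 [ 0.5837 -0.1318  0.137 ] [3.04 0.64 4.82] [ 0.13  -0.213 -0.077]
19.2917
```

Run:
```python
from h import *
robot.move_l([.5830,-.1317,.1374],rate=.02)
robot.grip(.05); s=robot.state(); print(s["width"],s["ft_force"])
robot.move_l([.5830,-.1317,.215],rate=.15)
s=robot.state(); w=vision.capture("wrist"); cv2.imwrite("pics/whung.png",cv2.resize(w["frame"][:,130:430,::-1],None,fx=1.4,fy=1.4)); np.savez("whung.npz",f=w["frame"],**{k:s[k] for k in("position","tcp_rot")})
print(s["time_s"],s["position"],"expect pin",wrist_px(w,s,[.4798,-.133,.154]),"expect top corners",[wrist_px(w,s,[x,y,.172]).round() for x,y in((.493,-.146),(.493,-.120),(.673,-.146))])
```

```text
0.050086552223346355 [ 0.09994363 -0.76350154 -0.19108291]
20.575 [ 0.58274684 -0.13161723  0.2143881 ] expect pin [281.45384613  74.3441982 ] expect top corners [array([260.,  92.]), array([302.,  93.]), array([262., 331.])]
```

View pics/whung.png

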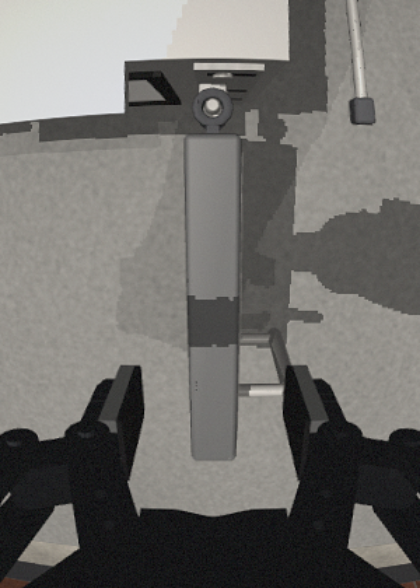

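The wrist view shows the hung door: the lit pin top sits inside the upper socket bore at (213,105), the panel points straight out, the handle is on the right (+y side), and the fingers are clear. Now I'll swing it shut from the front face.

```bash
cat >> h.py <<'E'
P=np.array([.4798,-.133])
def pp(phi,off,r=.138,z=.137):
    u=np.array([-np.sin(phi),np.cos(phi)]); n=-np.array([np.cos(phi),np.sin(phi)])
    return np.r_[P+r*u+off*n,z],down(phi-np.pi/2),n
E
python3 - <<'E'
from h import *
robot.grip(0.0,40); a0=-np.pi/2+.013
p,r,n=pp(a0,.062); robot.move_l([*p[:2],.215],r,rate=.2); robot.move_l(p,rate=.15); robot.wait(.1)
f0=robot.state()["ft_force"]; print(f0,robot.state()["time_s"])
for o in(.045,.035,.0285): robot.move_l(pp(a0,o)[0],rate=.06); print(o,(robot.state()["ft_force"]-f0).round(2))
for k in range(6,80,6):
    p,r,n=pp(a0-np.radians(k),.0285); robot.move_l(p,r,rate=.07); s=robot.state(); d=s["ft_force"]-f0; print(k,(d[:2]@n).round(2),d.round(2))
    if np.linalg.norm(d)>12: break
print(s["time_s"])
E
```

```text
[ 0.38007399 -0.34181562 -0.08433922] 22.4333
0.045 [-0.14 -0.15  0.13]
0.035 [-0.71  0.25 -0.72]
0.0285 [ 0.54  0.7  -0.12]
6 -0.21 [ 0.33 -0.24  0.7 ]
12 0.09 [-0.7   0.24  0.11]
18 1.07 [0.27 1.04 0.69]
24 -0.04 [-1.27  0.51 -0.49]
30 0.15 [-0.76  0.6   0.  ]
36 0.29 [ 0.22  0.2  -0.64]
42 0.59 [-0.49  1.22 -0.59]
48 -0.02 [-0.5   0.51  0.23]
54 -0.36 [-0.59  0.18  0.39]
60 -0.34 [-0.65  0.41  0.21]
66 1.0 [0.53 1.22 0.01]
72 0.25 [-0.02  0.84  1.13]
78 0.32 [0.13 0.85 0.22]
28.1
```

Run:
```python
from h import *
a0=-np.pi/2+.013; f0=np.array([.1,.2,0]); k=78.
while k<96:
    k+=1.5 if k<85 else .4
    p,r,n=pp(a0-np.radians(k),.0285); robot.move_l(p,r,rate=.03); robot.wait(.05); s=robot.state(); d=s["ft_force"]-f0; F=d[:2]@n; print(round(k,1),F.round(2),d[2].round(2), (s["position"][:2]-p[:2])@n)
    if F>15: break
print(s["time_s"])
c=vision.capture("scene"); cv2.imwrite("pics/shutc.png",cv2.resize(c["frame"][70:230,80:320,::-1],None,fx=3,fy=3,interpolation=cv2.INTER_CUBIC))
```

```text
79.5 0.43 0.12 0.000254983154524348
81.0 0.36 0.1 1.29632164751378e-05
82.5 0.31 -0.51 -5.743017229191593e-06
84.0 0.57 0.03 -8.860470362838234e-06
85.5 -0.71 -0.68 2.0409892833692573e-07
85.9 -0.03 0.46 4.3597081006913935e-05
86.3 0.6 -0.33 -2.3925680835499454e-05
86.7 0.14 0.21 -3.279593107316455e-05
87.1 0.11 -0.26 -2.6132771820678438e-05
87.5 0.3 0.22 -3.619950823351289e-05
87.9 0.0 -0.46 -3.11144134413717e-05
88.3 0.29 -0.06 -4.833950670440776e-05
88.7 -0.01 -0.03 -1.3070323658310419e-05
89.1 0.06 0.51 -2.338610525777325e-05
89.5 0.12 -0.24 -2.4627083351537647e-05
89.9 -0.09 -0.32 -2.5889769078674703e-05
90.3 1.39 -0.13 0.00025103424193426296
90.7 3.93 -0.23 0.0005009489415750189
91.1 5.64 -1.26 0.0009195081250225702
91.5 7.55 -1.56 0.0014556666755385958
91.9 8.12 -2.69 0.0020079457589551315
92.3 9.0 -1.51 0.002560274492441478
92.7 11.87 -3.21 0.003313658828505436
93.1 14.04 -3.24 0.004101259281406509
93.5 15.49 -4.17 0.004940465044040231
35.725
```

View pics/shutc.png

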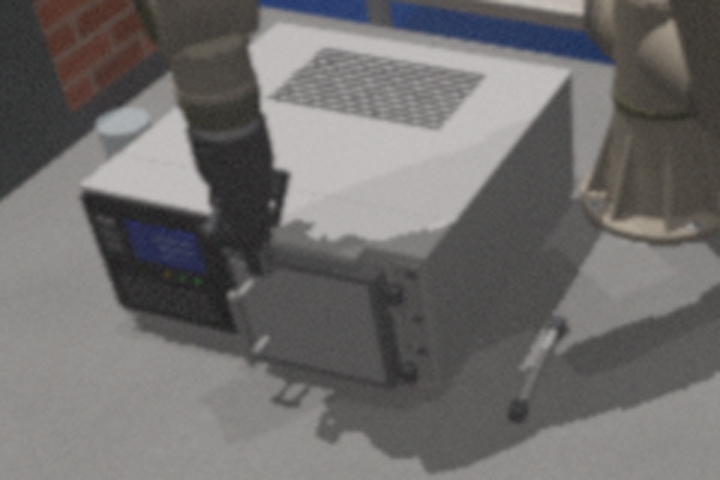

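The scene crop shows the door shut in the opening. Both sockets sit on the brackets at (393,293) and (405,372), and the fingers press on the face near (250,260). The force curve went soft, then stiff, so the seal is compressed. I'll back off slowly and check.

Run:
```python
from h import *
a=-np.pi/2+.013-np.pi/2; f0=np.array([.1,.2,0])
for o in(.0265,.030,.034,.06):
    p,r,n=pp(a,o); robot.move_l(p,r,rate=.02 if o<.05 else .08); s=robot.state(); print(o,((s["ft_force"]-f0)[:2]@n).round(2))
robot.move_l([*p[:2],.235],rate=.15); robot.move_l([p[0]-.02,p[1],.235],rate=.15); robot.wait(.2)
s=robot.state(); w=vision.capture("wrist"); cv2.imwrite("pics/wshut.png",w["frame"][:,:,::-1]); np.savez("wshut.npz",f=w["frame"],**{k:s[k] for k in("position","tcp_rot")})
u=np.array([-np.sin(a),np.cos(a)]); n=-np.array([np.cos(a),np.sin(a)])
print(s["time_s"],s["position"])
for t in(.013,.103,.193): print("front top edge px if shut",t,wrist_px(w,s,[*(P+t*u+.013*n),.172]).round(1))
```

```text
0.0265 4.43
0.03 0.74
0.034 0.1
0.06 -1.13
38.6917 [ 0.52194015 -0.27019659  0.23455249]
front top edge px if shut 0.013 [241.9  45.5]
front top edge px if shut 0.103 [243.4 172.4]
front top edge px if shut 0.193 [247.9 282.5]
```

View pics/wshut.png

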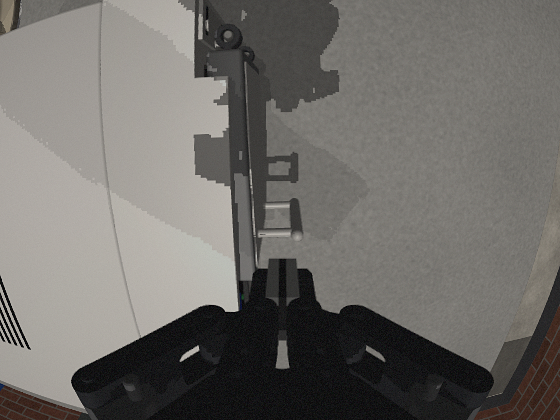

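The view shows the door across the opening, with the socket on its pin at (229,36) and the handle at (298,236). Its front edge drifts outwards a little towards the free end, so I'll measure that.

Run:
```python
from h import *
s=np.load("wshut.npz"); w=vision.capture("wrist"); g=s["f"].astype(float).mean(2)
for v in range(60,262,20): print(v,g[v,226:274:2].astype(int))
```

```text
60 [70 71 68 72 71 72 70 60 41 32 37 37 35 29 62 58 60 59 63 73 74 69 71 71]
80 [111  68  58  70  68  72  71  69  54  33 111  53  60  54  58  59  59  58
  61  63  65  56  72  74]
100 [ 95  69  54  59  63  62  66  60  52  42 115  57  58  58  58  59  58  56
  60  61  63  59  84 121]
120 [175 136  52  58  62  61  62  63  61  47  46  79  55  58  60  56  60  58
  60  57 116 111 111 109]
140 [ 91  93  56  62  57  62  58  60  56  53  35  93  60  57  64  58  62  58
  57  61  71 105 104 106]
160 [95 94 61 60 58 60 61 57 61 55 50 39 81 56 59 59 60 60 58 58 56 59 62 61]
180 [ 91  92  72  54  77 106 107 105 107 109  88  53 126  50  64  60  59  57
  59  57  55  58  56  54]
200 [177 178 185  52  61 107 106 106 105 109 104  83  35  93  56  57  62  61
  62  58  87 113 109 109]
220 [176 178 177 117  58  55 110 107 106 107 107  96  69  99 105  58  61  60
  58  84 121 119 124 125]
240 [176 175 174 182  55  56  58 105 107 105 105 105  93  57  68  58  61  59
 109 121 114 123 119 123]
260 [185 186 185 172 136  55  53 113 112 112 115 114 115  92  41 178  72 119
 122 120 117  89  48  51]
```

Run:
```python
import numpy as np,cv2
f=np.load("wshut.npz")["f"][:,:,::-1]
cv2.imwrite("pics/wshutc.png",cv2.resize(f[15:275,190:320],None,fx=2.3*1,fy=2.3,interpolation=cv2.INTER_CUBIC))
```

```text
(no output)
```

View pics/wshutc.png

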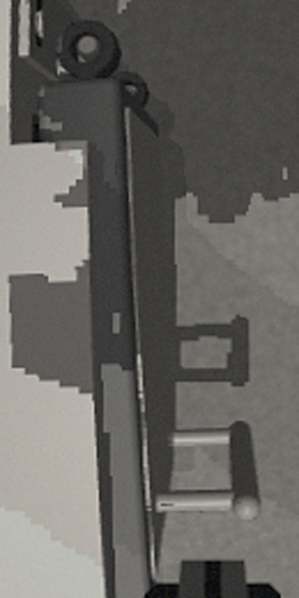

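The crop shows the upper socket seated with the pin visible at (85,47). The front edge's bright line runs from (127,110) to (155,570).

Run:
```python
from h import *
s=np.load("wshut.npz"); w=vision.capture("wrist")
X=np.array([wrist_plane(w,s,(u,v),.170) for v,u in((80,244.5),(100,245),(140,246.3),(160,248),(180,248.5),(200,250),(220,251),(240,252.3),(260,254.3))])
lip=np.array([wrist_plane(w,s,(u,v),.19) for v,u in((200,231),(220,232),(240,233),(260,234.5))])
print(X[:,:2].round(4)); p=np.polyfit(X[:,1],X[:,0],1); print("door deg",np.degrees(np.arctan(p[0])))
p2=np.polyfit(lip[:,1],lip[:,0],1); print(lip.round(4),"lip deg",np.degrees(np.arctan(p2[0])))
```

```text
[[ 0.4949 -0.1703]
 [ 0.4953 -0.1845]
 [ 0.4962 -0.2128]
 [ 0.4973 -0.2272]
 [ 0.4975 -0.2419]
 [ 0.4984 -0.2569]
 [ 0.4989 -0.2726]
 [ 0.4996 -0.2889]
 [ 0.5008 -0.3061]]
door deg -2.469813827706695
[[ 0.4875 -0.2512  0.19  ]
 [ 0.4877 -0.2655  0.19  ]
 [ 0.4878 -0.2805  0.19  ]
 [ 0.4882 -0.2963  0.19  ]] lip deg -0.8510753925672079
```

The door rests about 1.6° open of the lip line. The free seal accounts for about 1°, so it probably coasted slightly on release. There's plenty of time, so I'll press once more and withdraw very slowly.

Run:
```python
from h import *
a=-np.pi/2+.013-np.pi/2
p,r,n=pp(a,.06); robot.move_l([*p[:2],.235],rate=.15); robot.move_l(p,rate=.12); robot.wait(.1); f0=robot.state()["ft_force"]
robot.move_l(pp(a,.038)[0],rate=.06)
o=.038
while o>.016:
    o-=.001; robot.move_l(pp(a,o)[0],rate=.03); s=robot.state(); F=(s["ft_force"]-f0)[:2]@n
    if F>19: break
print("in",o,F,s["position"]@np.r_[n,0]-np.r_[P,0]@np.r_[n,0],s["time_s"])
while o<.034:
    o+=.0015; robot.move_l(pp(a,o)[0],rate=.004); s=robot.state(); F=(s["ft_force"]-f0)[:2]@n; print(round(o,4),F.round(2),((s["position"][:2]-P)@n).round(4))
robot.move_l(pp(a,.06)[0],rate=.04)
robot.move_l([*p[:2],.235],rate=.15); robot.move_l([p[0]-.02,p[1],.235],rate=.15); robot.wait(.2)
s=robot.state(); w=vision.capture("wrist"); np.savez("wshut2.npz",f=w["frame"],**{k:s[k] for k in("position","tcp_rot")})
print(s["time_s"],s["position"])
g=w["frame"].astype(float).mean(2)
for v in range(80,262,20): print(v,g[v,236:264].astype(int))
```

```text
in 0.01799999999999998 20.14509016855267 0.024669634354101244 45.7083
0.0195 16.62 0.0248
0.021 12.27 0.025
0.0225 10.25 0.0254
0.024 7.51 0.026
0.0255 5.65 0.0265
0.027 3.94 0.027
0.0285 2.21 0.0279
0.03 -0.01 0.0297
0.0315 0.88 0.0315
0.033 -0.21 0.033
0.0345 1.19 0.0345
53.5583 [ 0.52196085 -0.27018248  0.23456543]
80 [ 71  75  73  69  64  58  45  33  63 116  67  56  57  61  59  61  59  59
  56  59  58  58  57  61  58  59  60  60]
100 [63 60 63 59 59 49 50 41 34 92 95 62 57 58 57 60 57 61 59 58 57 59 59 56
 61 60 63 57]
120 [60 60 64 59 59 59 48 44 32 49 73 79 57 60 57 60 57 60 61 56 61 58 61 59
 56 61 61 57]
140 [60 56 57 58 57 60 54 48 44 37 52 91 67 59 59 63 56 60 61 59 61 60 59 62
 59 60 61 62]
160 [56 60 55 57 55 56 60 55 47 43 36 50 96 69 59 57 61 58 62 58 58 60 62 57
 59 59 58 58]
180 [107 105 106 108 106 105 107 101  93  84  66  36  53 101 107  54  59  56
  56  59  61  59  57  55  59  56  60  58]
200 [107 104 107 107 104 107 105 107 104  93  85  69  30  97 144 105  56  57
  57  56  61  58  61  57  62  58  61  60]
220 [ 58  66 108 107 107 106 108 106 108 103  95  85  76  46  68 130 134  58
  60  59  62  57  57  60  59  58  59  90]
240 [ 52  56  57 108 105 104 102 105 105 104 107 100  89  81  57  37 104 138
  55  62  59  60  56  78 109 117 120 119]
260 [ 57  53  51  47 115 116 114 112 116 114 113 113 115 101  91  72  29  92
 178  50  74 113 115 113 120 124 124 120]
```

Run:
```python
from h import *
w=vision.capture("wrist")
for nm in("wshut","wshut2"):
    s=np.load(nm+".npz"); g=s["f"].astype(float).mean(2); X=[]
    for v in range(76,262,3):
        k=240+int(np.argmin(g[v,240:258])); 
        X.append(wrist_plane(w,s,(k,v),.170))
    X=np.array(X); 
    p=np.polyfit(X[:,1],X[:,0],1); ok=np.abs(np.polyval(p,X[:,1])-X[:,0])<.0015; p=np.polyfit(X[ok,1],X[ok,0],1)
    print(nm,np.degrees(np.arctan(p[0])),ok.sum(), "gap vs lip-parallel at r=.182 mm:",1e3*np.tan(np.arctan(-p[0])-.0145)*.182)
```

```text
wshut -2.7611712281982346 59 gap vs lip-parallel at r=.182 mm: 6.134179487931757
wshut2 -2.186734165166761 60 gap vs lip-parallel at r=.182 mm: 4.307963688592014
```

Run:
```python
from h import *
c=vision.capture("top")["frame"].astype(int); a=cv2.imread("pics/top0.png")[:,:,::-1].astype(int)
for n,(u0,u1,v0,v1) in dict(bottle=(240,285,115,170),rack=(110,180,175,225),col=(320,345,242,320)).items(): print(n,np.abs(c-a)[v0:v1,u0:u1].mean().round(1))
print(robot.state()["ft_force"],robot.state()["time_s"]); robot.job_done()
```

```text
bottle 8.1
rack 9.4
col 16.9
[-0.71096984 -0.11963596  0.46339672] 53.7083
the job is handed in; nothing more can be done
```

The door is back on both hinge pins and swung shut against its seal. I handed the job in at about 54 s with the gripper clear and touching nothing.

- **Hanging:** I pinched the door by its top edge and held it at about 90° open. Both sockets went down over the pins with at most about 3 N sideways. Contact came at the expected height (0.1374 m against 0.1373 m), with about 5 N upward force. After release, the camera showed the upper pin inside its socket.
- **Shutting:** I pushed on the front face until the force turned stiff, at about 15 N. After I backed off, the door had drifted slightly off the seal. I pressed once more to about 20 N and withdrew slowly, which brought it about 0.6° closer.
- **Remaining gap:** In the last image the door stands about 1.3° off parallel, roughly 4 mm at the seal. The uncompressed seal explains about 3 mm of that. I put the rest down to hinge play and measurement error. The door sprang back as the finger withdrew, so it rests on the relaxed seal rather than fully compressed.
- **Bystanders:** The arm's path kept clear of the bottle, vial rack and column. Comparing the before and after top views gave small mean differences for the bottle and rack (8 and 9 grey levels). The column's was larger (17), which I took to be shadow. I did not view that last image, but the column was in its place in the shut-door view at about 36 s.

I viewed 12 pictures, two over the budget of 10.

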